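# Hold a stand's upright against the sprung stop for fastening

### The job

Take the steel upright with the forked arm out of the blue rack, stand it foot down and fully home in the slot of the white foot in the assembly jig, its fork pointing away from the orange stop, then slide it along the slot against the stop and push until the needle stands in the middle of the green band (about 9 N). Keep it there with a steady push and do not let go: you are the third hand while a colleague drives the clamp screws, so the program finishes while still holding and pushing the upright. Leave the other two uprights and everything else on the bench where they are, and push the stop only with the upright.

Things in the scene. Friction and masses are not known exactly. Their poses are not given: they have to be found in the camera images.
- upright: the part: bare steel flat bar, 130 mm tall, 34 mm along its x, 10 mm along its y (grip across these, from above), about 0.35 kg, standing in any one of the rack's slots, its x along the rack's x. Origin: centre of its underside, z up. A fork arm 26 mm wide sticks out to -x, from the bar to 55 mm from the origin, 117 to 127 mm up. Its flat +x face meets the stop.
- spare_brass: bystander: plain brass bar 34 x 10 x 105 mm standing in another slot of the rack; origin at the centre of its underside
- spare_black: bystander: black plastic bar 34 x 10 x 85 mm with a red button on top (97 mm in all), standing in another slot of the rack; origin at the centre of its underside
- rack: fixed blue block, 75 mm (x) x 225 mm (y) x 28 mm high, origin at the centre of its underside on the bench. Three slots 18 mm deep (floors 10 mm above the bench), 35.5 mm along x by 11.5 mm along y, at y = -75, 0 and +75 mm.
- jig: fixed jig; origin on its underside below the slot's middle, +x along the slot to the stop. On a dark plate (8 mm thick, x -90 to 180, y +-65 mm) sits the white foot, x +-75, y +-50 mm, top 33 mm above the bench. Red clamps, 34 mm high, at x -45, y +-56 mm. Grey housing behind, x 80 to 170, y +-40, 75 mm high; on top a white, green, red strip for the stop's black needle.
- slot_floor (a point): centre of the slot's floor, 15 mm above the bench; axes as the jig. Slot open at the top, 92.5 mm along x, 12.5 mm along y, 18 mm deep, 3 mm chamfer, blue outline. Upright home: its origin at this height on this x axis, its x along the jig's x. With its origin at x = -18 mm it stands 23 mm clear of the stop; it first touches at x = +5 mm.
- stop (a joint): how far the sprung stop is pushed back along the jig's +x, in m: 0 when free, 0.022 at its end. The spring gives 0.8 N per mm from zero (no preload, hardly any friction): 0.01125 is 9 N. The needle is in the green band from 0.0075 to 0.015 (6 to 12 N). It springs back when let go.
- stop_face (a point): centre of the front face of the stop's orange plate, 92 mm above the bench, 22 mm beyond the slot's middle when free; moves with the stop. The plate is 12 mm thick (x), 30 mm wide (y), 74 to 110 mm above the bench, overhanging the slot; a carriage 20 mm wide behind it, 80 to 92 mm up, carries the needle. Grip the upright near this height so that pushing does not tip it.
- bomb: bystander: bright steel cylinder 118 mm tall, 72 mm across, standing at the back; origin at the centre of its underside
- ring_nut: bystander: aluminium ring 84 mm across, 22 mm high, lying flat, left of the rack; origin at the centre of its underside
- screwdriver: bystander: screwdriver with a red handle lying on the bench to the robot's right; origin near its middle
- jar: bystander: white jar 70 mm tall, 52 mm across, at the back left; origin at the centre of its underside
- fork_tip (a point): end of the upright's fork arm, between the prong tips: 55 mm towards the upright's -x, 122 mm above its foot
Things that resemble listed ones, but are neither listed nor needed, are in the scene too. There is more than one size of the upright; the one meant has the size given above.

How it is judged:
By the outcome, as a careful person would: the job done as asked, in the order asked, and still so for the second after the job is handed in, while the arm keeps its last pose, push and grip.
It also fails if it takes over 48 s, if anything falls off the work surface, if the arm or the gripper's body presses on something with over 40 N, if the wrist force passes 120 N, or if a joint passes its speed limit or range.

### The arm

A 7-joint arm with a two-finger parallel gripper is mounted at the origin on the work surface. World frame = base frame: x ahead of the robot, y to its left, z up, the work surface at z = 0. Lengths are in mm, angles in degrees, forces in N, time in s.
With the tool pointing down it reaches from about 425 to 875 mm from the base axis. Payload 4.7 kg.
Tool frame: the origin (TCP) lies on the centre line of the jaws, within the pads' length; the fingertips stand env.tip_reach ahead of it and the grasp point (between the pads) is the TCP (env.tip_reach is the distance from the TCP to the fingertips, in mm); z points along the fingers, y is the line along which they close (so a half turn about z gives the same grasp; the last joint's range is limited). The gripper opens to 85 mm and grips with 20 to 120 N. Pads are 22 mm wide; open, the fingers measure 114 mm over their backs; the gripper's body (76 mm by 85 mm) begins 54 mm behind the grasp point. The pads swing forward as they close: fully open they stand 13 mm farther back than shut.
Start: joints at [72.256, 18.392, -4.016, 83.108, 1.295, 78.541, -3.26], TCP at [206.792, -616.247, 250.349] pointing down, gripper open.
Joint ranges: [-163.93, 163.93], [-17.29, 119.83], [-79.2, 71.16], [3.27, 140.29], [-89.18, 269.18], [5.43, 117.66], [-154.24, 154.24]. Speed limits (degrees/s): [147.25, 147.25, 180, 180, 180, 180, 180].

### API

Orientations are given as [roll, pitch, yaw] about the fixed x, y, z axes, in that order (R = Rz(yaw) Ry(pitch) Rx(roll)).
In Python, from bench import env, cams, order gives the robot as it stands. The module is installed in compiled form; this text tells all that it offers.
- The arm moves only by the tool drive_tool, never from a script. Its argument "rows" is a list of rows, each a list of 4 numbers: the shift along the tool's x, y, z in cm, then the turn about the tool's z in degrees. A call has 1 to 12 rows; each row shifts and turns the commanded pose from where the row before left it, along the tool's axes as they then stand; what a row does not reach is not made up. A row lasts 1/10 s, in which the tool goes at most 50 mm and 8.59 degrees, less where a joint would pass 70% of its speed; a pose out of reach is approached as far as the arm can. A call is refused whole if a number of a shift passes 5 or a number of a turn 8.59, either way. A call with a gripper value outside its range is refused whole. "jaw" is the finger opening in cm, from 0 to 8.54, set as the call begins (left out, the last holds). The fingers move at their own pace and stop on an object; "force" is the grip in N (left out, the last holds). Time passes only in rows, so rows that do not move let the fingers close. It gives the time, the measured TCP pose, the force, the opening and the grip force at its end, in the units of the state.
- env.observe(): the state, without advancing time (a new reading comes with each control period).
- cams.camera(name): name is "scene" or "top" or "wrist"; returns a dict with "pixels" (400x640x3 uint8, red, green, blue), "K" (3x3 intrinsics, pixels), "k1" (the pictures are not rectified: a ray, as slopes to the right and down, at radius r is drawn at 1 + k1 r^2 times it, then the intrinsics apply), "extrinsics" (4x4, takes a point from camera to world coordinates). Camera axes: x right, y up, looking along -z (the intrinsics and any distortion apply to the point x, -y, -z); pixel columns grow to the right and rows downward; lengths in mm; the calibration is good to about 2 mm. A picture is of the moment at which its call begins. There is no depth.
- order.job_done(): hands the job in; it is judged then, once.
The state is a dict: "time_s": time; "joints": joint angles; "dq": joint speeds; "effort": joint torques, N m; "position": TCP position; "eef_rot": TCP orientation; "ft_force": force on the tool from outside, world axes, zero at the start; "torque": the same for the moment, N m; "gripper_width": opening from 0.0 (shut) to 1.0 (fully open); "grip_force": force on a finger pad.
Only numpy, scipy, OpenCV 4.12 (cv2) and the standard library are available. Lean on these libraries where they do the work, as an engineer would, in place of code of your own. Each camera call takes 0.05 s, during which the arm holds its last target. There are 200 camera calls.

## Working session

There is one attempt and no reset: what is moved stays moved. The work goes in short steps, Python scripts to look and compute and a tool call to move; the robot and the scene stay as the last step left them, time stands still between calls to the robot, and variables do not carry over. Pictures are saved under pics/ and viewed, at most 10 in all, crops included, and the job is handed in when it is done.

Besides the shell and the picture viewer there is one more tool, called after "Request:" as name([rows], argument=value, ...), one row to a line, values as JSON. drive_tool: Moves the arm, as the interface text tells. Its arguments: {"type":"object","properties":{"rows":{"type":"array"},"jaw":{"type":"number"},"force":{"type":"number"}},"required":["rows"]}

```bash
mkdir -p pics
cat > h.py <<'E'
import numpy as np, cv2
from bench import env, cams, order
def snap(n,f=None):
    c=cams.camera(n); 
    if f: cv2.imwrite('pics/'+f, c['pixels'][:,:,::-1])
    return c
def ray(c,u,v):
    K=c['K']; xd=(u-K[0,2])/K[0,0]; yd=(v-K[1,2])/K[1,1]; rd=np.hypot(xd,yd); r=rd
    for _ in range(30): r=rd/(1+c['k1']*r*r)
    s=r/rd if rd>0 else 1
    T=np.array(c['extrinsics']); d=T[:3,:3]@np.array([xd*s,-yd*s,-1]); return T[:3,3],d/np.linalg.norm(d)
def plane(c,u,v,z):
    o,d=ray(c,u,v); return o+d*(z-o[2])/d[2]
def proj(c,p):
    T=np.array(c['extrinsics']); q=T[:3,:3].T@(np.array(p,float)-T[:3,3]); x,y=q[0]/-q[2],-q[1]/-q[2]
    f=1+c['k1']*(x*x+y*y); K=c['K']; return np.array([K[0,0]*x*f+K[0,2],K[1,1]*y*f+K[1,2]])
def tri(c1,p1,c2,p2):
    o1,d1=ray(c1,*p1);o2,d2=ray(c2,*p2)
    t=np.linalg.lstsq(np.c_[d1,-d2],o2-o1,rcond=None)[0]
    a,b=o1+t[0]*d1,o2+t[1]*d2; return (a+b)/2,np.linalg.norm(a-b)
E
python3 - <<'E'
from h import *
for n in ['scene','top']:
    c=snap(n,n+'1.png'); print(n,c['K'].round(1).tolist(),c['k1'],np.round(c['extrinsics'],2).tolist())
print(env.observe(),env.tip_reach)
E
```

```text
scene [[517.1, 0.0, 316.0], [0.0, 517.1, 200.1], [0.0, 0.0, 1.0]] 0.051689537009773946 [[-0.74, -0.44, 0.51, 1285.42], [0.67, -0.5, 0.54, 812.02], [0.02, 0.75, 0.67, 1063.37], [0.0, 0.0, 0.0, 1.0]]
top [[380.3, 0.0, 317.1], [0.0, 380.3, 207.3], [0.0, 0.0, 1.0]] -0.06099995319992074 [[-0.0, 0.99, -0.14, 371.64], [-1.0, -0.0, 0.0, 42.82], [0.0, 0.14, 0.99, 1257.3], [0.0, 0.0, 0.0, 1.0]]
{'time_s': 0.1, 'joints': array([72.25532655, 18.43516   , -4.01620464, 83.16638587,  1.29510879,
       78.54201144, -3.25828758]), 'dq': array([-0.05839117, -0.04659893,  0.07498771, -0.30902273,  0.05438754,
        0.09914601,  0.03800036]), 'effort': array([-8.23520350e-04, -4.94880223e+01, -3.84184476e-01, -3.15207911e+01,
        1.32509097e-02,  7.41741591e-03, -3.22128841e-06]), 'position': array([ 206.6340111 , -615.81384384,  249.34237963]), 'eef_rot': array([-1.79901683e+02,  5.33299527e-03,  1.85566117e+01]), 'ft_force': array([-0.23086787, -0.08403104, -0.13220563]), 'torque': array([ 0.02710122, -0.03206847, -0.02137595]), 'grip_force': 0.0, 'gripper_width': 0.9966966877763248} 19.0
```

View pics/scene1.png

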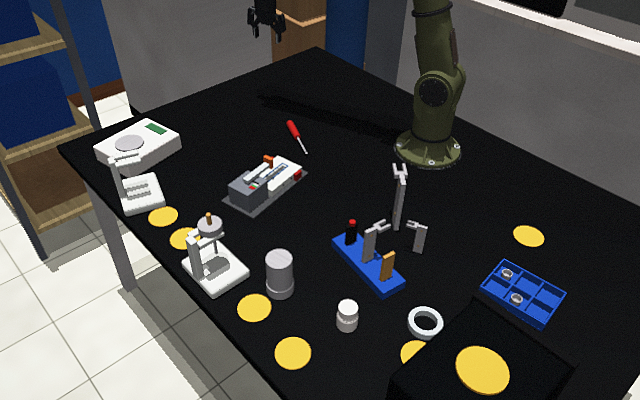

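View pics/top1.png

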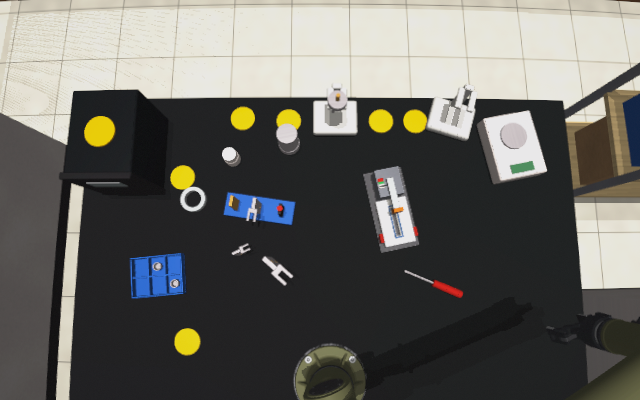

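The scene picture shows the blue rack (~(368,262)) with the forked upright in its middle slot. The jig is at ~(265,185), with its housing on the side away from the robot. In the top view the rack is at (260,208), with the fork tip towards the robot at ~(252,216), and the jig is at (392,208). The other forked bars, at (241,250) and (277,268), stand on the bench and are decoys.

```bash
cat > m1.py <<'E'
from h import *
t=snap('top'); s=snap('scene')
def crop(c,x0,y0,x1,y1,k): return cv2.resize(c['pixels'][y0:y1,x0:x1,::-1],None,fx=k,fy=k,interpolation=cv2.INTER_CUBIC)
a=crop(t,215,180,305,230,4.4); b=crop(t,355,160,425,260,3)
a2=crop(s,325,155,435,305,3); b2=crop(s,215,145,315,220,4)
W=np.zeros((600,800,3),np.uint8)
for im,(x,y) in [(a,(0,0)),(b,(0,260)),(b2,(400,0)),(cv2.resize(a2,None,fx=.8,fy=.8),(400,300))]:
    h,w=im.shape[:2]; h=min(h,600-y); w=min(w,800-x); W[y:y+h,x:x+w]=im[:h,:w]
cv2.imwrite('pics/crops.png',W)
hsv=cv2.cvtColor(t['pixels'],cv2.COLOR_RGB2HSV)
m=cv2.inRange(hsv,(105,130,60),(130,255,255)); m[:,:210]=0;m[:,310:]=0;m[:170]=0;m[235:]=0
cs=max(cv2.findContours(m,0,2)[0],key=cv2.contourArea); r=cv2.minAreaRect(cs); P=[plane(t,u,v,28) for u,v in cv2.boxPoints(r)]
print('rack',np.round(P,1),np.mean(P,0).round(1), [np.linalg.norm(P[i]-P[i-1]).round(1) for i in range(4)])
m=cv2.inRange(hsv,(0,0,15),(180,90,255)) 
for nm,lo,hi in [('orange',(8,130,120),(20,255,255)),('blueout',(95,60,60),(130,255,255)),('white',(0,0,185),(180,30,255)),('red',(0,170,100),(5,255,255)),('green',(45,100,60),(85,255,255))]:
    m=cv2.inRange(hsv,lo,hi); m[:,:355]=0;m[:,425:]=0;m[:160]=0;m[255:]=0
    for q in cv2.findContours(m,0,2)[0]:
        if cv2.contourArea(q)>4: print(nm,cv2.contourArea(q),np.round(cv2.minAreaRect(q)[0],1),np.round(cv2.boxPoints(cv2.minAreaRect(q)),1).tolist())
E
python3 m1.py
```

```text
rack [[527.2 348.7  28. ]
 [606.7 339.8  28. ]
 [572.3 111.2  28. ]
 [493.7 122.1  28. ]] [550.  230.4  28. ] [np.float64(229.0), np.float64(80.0), np.float64(231.1), np.float64(79.4)]
orange 24.5 [397.8 209.5] [[392.8999938964844, 208.60000610351562], [402.0, 206.8000030517578], [402.70001220703125, 210.5], [393.70001220703125, 212.3000030517578]]
blueout 5.0 [396.7 226.4] [[390.29998779296875, 216.8000030517578], [398.20001220703125, 214.89999389648438], [403.20001220703125, 236.0], [395.20001220703125, 237.89999389648438]]
white 1058.0 [393. 211.] [[370.3999938964844, 181.89999389648438], [400.20001220703125, 174.89999389648438], [415.5, 240.1999969482422], [385.70001220703125, 247.1999969482422]]
red 19.5 [381.1 238.1] [[378.6000061035156, 234.39999389648438], [381.6000061035156, 233.60000610351562], [383.70001220703125, 241.8000030517578], [380.6000061035156, 242.60000610351562]]
red 15.5 [415.6 231. ] [[413.29998779296875, 227.1999969482422], [415.8999938964844, 226.5], [417.8999938964844, 234.8000030517578], [415.3999938964844, 235.39999389648438]]
red 7.0 [380.  179.5] [[377.3999938964844, 179.1999969482422], [381.8999938964844, 177.6999969482422], [382.6000061035156, 179.8000030517578], [378.1000061035156, 181.3000030517578]]
```

View pics/crops.png

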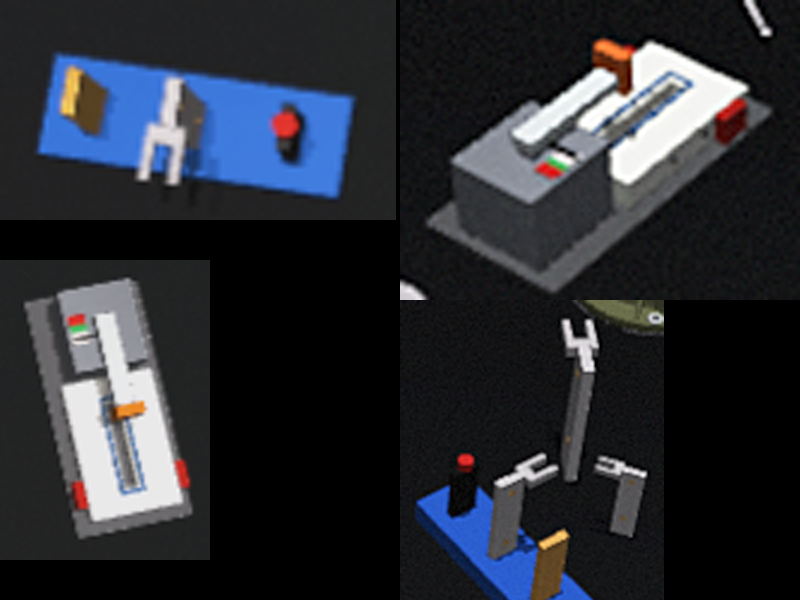

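The crops confirm the forked upright in the middle slot, its fork towards the robot, between the brass bar and the black bar. In the jig the orange stop is at top ~(398,209) and the slot's blue outline at ~(397,226). Next I work out the poses with two views.

```bash
cat > m2.py <<'E'
from h import *
t=snap('top'); s=snap('scene')
# jig from clamps (z34) & orange
a=plane(t,381.1,238.1,34);b=plane(t,415.6,231,34); d=(a-b)[:2]; yaw=np.degrees(np.arctan2(-d[0],d[1])); print('clamps',a.round(1),b.round(1),np.linalg.norm(d),'yaw',yaw)
x=np.array([np.cos(np.radians(yaw)),np.sin(np.radians(yaw))]); print('jig origin',((a+b)[:2]/2+45*x).round(1))
def masks(c,lo,hi,box):
    m=cv2.inRange(cv2.cvtColor(c['pixels'],cv2.COLOR_RGB2HSV),lo,hi); k=np.zeros_like(m); x0,y0,x1,y1=box; k[y0:y1,x0:x1]=m[y0:y1,x0:x1]; return k
# slot outline
for c,box in [(t,(385,196,408,242)),(s,(262,160,295,190))]:
    m=masks(c,(98,70,50),(130,255,255),box); p=np.argwhere(m)[:,::-1].astype(np.float32)
    if len(p)>5:
        r=cv2.minAreaRect(p); Q=np.array([plane(c,u,v,33) for u,v in cv2.boxPoints(r)]); print('slot outline',len(p),Q.round(1).tolist(),Q.mean(0).round(1))
# bar brass / black heads tri check rack: rack centre two views
for z in (128,140,150):
    print(z,'bar top',plane(t,254.5,199.5,z).round(1))
# bar top: bright grey in top crop box
for c,box in [(t,(240,192,268,226)),(s,(355,210,395,270))]:
    m=masks(c,(0,0,150),(180,60,255),box); n,l,st,ce=cv2.connectedComponentsWithStats(m)
    for i in range(1,n):
        if st[i,4]>8: print(st[i],ce[i].round(1))
def mid(p): return p
E
python3 m2.py
python3 - <<'E'
import cv2,numpy as np
import sys; sys.path.insert(0,'.')
from h import *
t=snap('top');s=snap('scene')
def crop(c,x0,y0,x1,y1,k): return cv2.resize(c['pixels'][y0:y1,x0:x1,::-1],None,fx=k,fy=k,interpolation=cv2.INTER_NEAREST)
W=np.zeros((600,800,3),np.uint8)
a=crop(t,240,190,270,230,14); b=crop(s,355,210,400,270,8)
W[:560,:420]=a; W[:480,430:790]=b
for i in range(0,40,5): cv2.putText(W,str(190+i),(0,i*14+10),0,.35,(0,255,255))
for i in range(0,30,5): cv2.putText(W,str(240+i),(i*14,575),0,.35,(0,255,255))
for i in range(0,60,5): cv2.putText(W,str(210+i),(430,i*8+10),0,.35,(0,255,255))
for i in range(0,45,5): cv2.putText(W,str(355+i),(430+i*8,495),0,.35,(0,255,255))
cv2.imwrite('pics/bar.png',W)
E
```

```text
clamps [ 450.6 -165.9   34. ] [ 473.3 -278.6   34. ] 115.02714998204652 yaw 11.378888361802769
jig origin [ 506.  -213.4]
slot outline 54 [[554.1, -189.8, 33.0], [560.5, -215.5, 33.0], [458.2, -237.9, 33.0], [452.0, -212.5, 33.0]] [ 506.2 -213.9   33. ]
slot outline 47 [[545.3, -220.5, 33.0], [446.1, -241.0, 33.0], [453.4, -212.9, 33.0], [551.3, -193.6, 33.0]] [ 499. -217.   33.]
128 bar top [560.9 229.1 128. ]
140 bar top [558.9 227.1 140. ]
150 bar top [557.2 225.5 150. ]
[247 198  10  24 113] [252.4 210.2]
[365 219  26  14 110] [377.3 226.2]
```

View pics/bar.png

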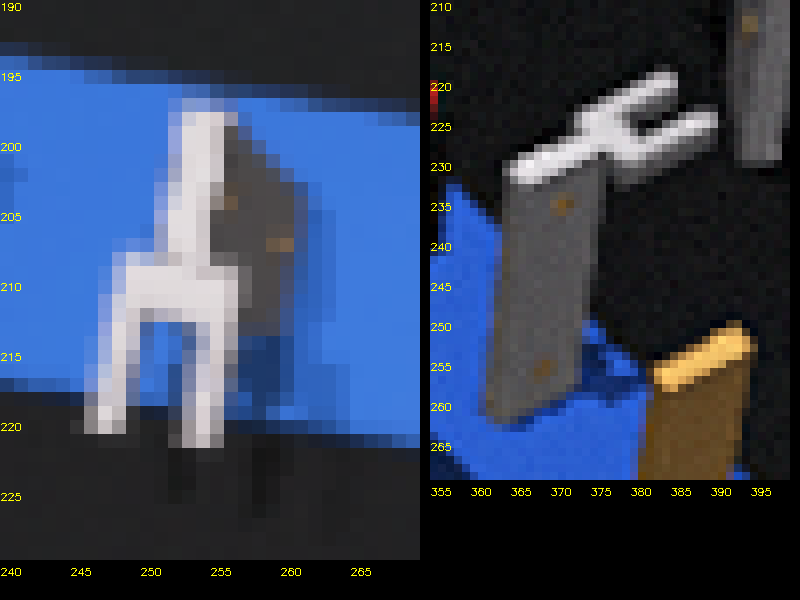

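The picture shows the bar's top with its +x end at top (253.5,196.5) and scene (364.5,230). The middle between the fork tips is at top (250,220.3) and scene (386.3,221).

Run:
```python
from h import *
t=snap('top');s=snap('scene')
A,e=tri(t,(253.5,196.5),s,(364.5,230)); B,f=tri(t,(250,220.3),s,(386.3,221.))
print(A,e,B,f); v=(A-B)[:2]; L=np.linalg.norm(v); u=v/L; print('len(72)',L,'yaw',np.degrees(np.arctan2(u[1],u[0])),'origin',A[:2]-17*u,B[:2]+55*u)
T,e=tri(t,(397.8,208.5),s,(268,161)); print('stop approx',T,e)
```

```text
[567.66470194 227.93741756 147.49224826] 3.038062655983441 [497.12669025 237.98897174 141.03663148] 2.277236620830828
len(72) 71.25057778718153 yaw -8.109958274447086 origin [550.83471633 230.33566367] [551.57664369 230.22994021]
stop approx [ 536.51287278 -207.61880904   98.06591801] 3.4883323229481698
```

Request:
drive_tool([
  [5,0,0,0],
  [5,0,0,0],
  [5,0,0,0],
  [5,0,0,0],
  [5,0,0,0],
  [0,-5,0,0],
  [0,-5,0,0],
  [0,-5,0,0],
  [0,-5,0,0],
  [0,-5,0,0],
  [0,-5,0,0],
  [0,-5,0,0],
])

```text
time_s: 1.7
position: [331.7, -203.1, 250.4]
eef_rot: [180.0, -0.0, 18.5]
ft_force: [1.0, 1.3, 1.4]
gripper_width: 0.998
grip_force: 0.0
```

Request:
drive_tool([
  [0,0,0,8.5],
  [0,0,0,8.5],
  [0,0,0,8.5],
  [5,0,0,1.2],
  [5,0,0,0],
  [5,0,0,0],
  [0.5,-5,0,0],
  [0,-5,0,0],
  [0,-5,0,0],
  [0,-5,0,0],
  [0,-5,0,0],
  [0,-5,0,0],
], jaw=5)

```text
time_s: 2.9
position: [528.5, 72.7, 250.7]
eef_rot: [180.0, -0.1, -8.2]
ft_force: [1.0, -0.8, -0.8]
gripper_width: 0.588
grip_force: 0.0
```

Request:
drive_tool([
  [0,-5,0,0],
  [0,-5,0,0],
  [0,-5,0,0],
  [0,0,0,0],
  [0,0,0,0],
])

```text
time_s: 3.4
position: [549.1, 221.1, 250.0]
eef_rot: [-180.0, 0.0, -7.9]
ft_force: [1.2, -1.1, 0.4]
gripper_width: 0.587
grip_force: 0.0
```

Run:
```python
from h import *
w=snap('wrist','w1.png'); print(np.round(w['extrinsics'],2).tolist(),w['K'].tolist(),w['k1']); o=env.observe(); print(o['joints'],o['position'],o['eef_rot'])
for p in [(551,230.3,140),(567.7,227.9,140),(496.6,238,140)]: print(proj(w,p))
```

```text
[[-0.14, 0.95, 0.27, 615.8], [-0.99, -0.13, -0.04, 212.84], [-0.0, -0.27, 0.96, 372.43], [0.0, 0.0, 0.0, 1.0]] [[281.75340033119994, 0.0, 318.71411851840975], [0.0, 281.75340033119994, 197.83511709694457], [0.0, 0.0, 1.0]] -0.046010636306864826
[  15.22208328   16.81284082  -47.60287766   90.46718689   12.63119838
   78.34183481 -131.86467512] [549.74997133 218.94699371 250.04286886] [ 1.79947592e+02  1.23792870e-02 -8.13013361e+00]
[309.45975063 199.25390751]
[309.37278574 179.99467083]
[309.87294145 257.11299044]
```

View pics/w1.png

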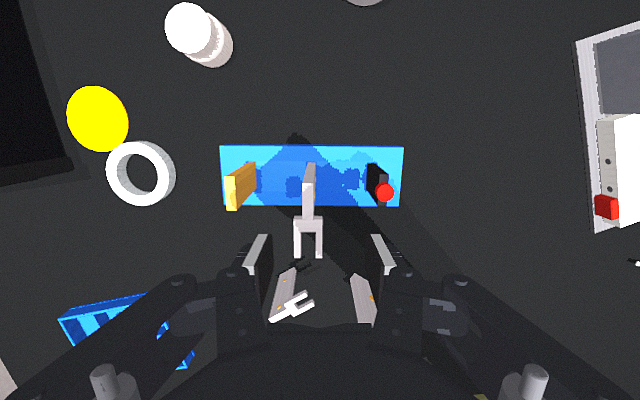

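The wrist view shows the upright's fork tips at about (308,257) and the bar's top at column 308, rows ~182–218, which agrees with the estimate to within 1–2 px. I refine it and find the jaw centre relative to it.

Run:
```python
from h import *
w=snap('wrist'); g=cv2.cvtColor(w['pixels'],cv2.COLOR_RGB2HSV)
m=cv2.inRange(g,(0,0,165),(180,50,255))
for r in range(176,262,6):
    c=np.where(m[r,285:330])[0]+285; print(r,(c.min(),c.max(),len(c)) if len(c) else '')
rows=np.where(m[:,303:312].any(1)[150:270])[0]+150; print(rows.min(),rows.max())
rr=[]
for r in range(188,212):
    c=np.where(m[r,295:322])[0]+295
    if len(c): rr.append((c.mean(),r))
rr=np.array(rr); P=[plane(w,*rr[i],140) for i in (0,-1)]; d=P[0]-P[1]
print('bar line',np.round(P,1),'yaw',np.degrees(np.arctan2(d[1],d[0])))
P=np.array([plane(w,*q,140) for q in rr]); print(P.mean(0).round(1)); print('tip',plane(w,308.3,257.5,137)); o=env.observe(); print(o['position'],o['eef_rot'])
# rack corner mask
m=cv2.inRange(g,(90,120,60),(130,255,255)); m[:130]=0;m[230:]=0
q=max(cv2.findContours(m,0,2)[0],key=cv2.contourArea); B=np.array([plane(w,u,v,28) for u,v in cv2.boxPoints(cv2.minAreaRect(q))]);print('rack',B.round(1).tolist(),B.mean(0))
```

```text
176 (np.int64(302), np.int64(302), 1)
182 
188 (np.int64(300), np.int64(310), 11)
194 (np.int64(300), np.int64(310), 11)
200 (np.int64(300), np.int64(310), 11)
206 (np.int64(300), np.int64(310), 11)
212 (np.int64(300), np.int64(310), 11)
218 (np.int64(300), np.int64(319), 12)
224 (np.int64(291), np.int64(319), 29)
230 (np.int64(291), np.int64(319), 29)
236 (np.int64(291), np.int64(319), 14)
242 (np.int64(292), np.int64(319), 13)
248 (np.int64(292), np.int64(319), 13)
254 (np.int64(292), np.int64(319), 14)
260 
164 232
bar line [[562.  230.3 140. ]
 [541.7 233.4 140. ]] yaw -8.871987985030568
[552.  231.8 140. ]
tip [495.59855723 237.71515317 137.        ]
[550.0815712  217.77741254 250.0720406 ] [ 1.79921336e+02 -4.97099460e-03 -8.25084412e+00]
rack [[604.2, 337.4, 28.0], [572.5, 116.3, 28.0], [493.7, 121.4, 28.0], [527.1, 356.1, 28.0]] [549.34773323 232.8113023   28.        ]
```

Request:
drive_tool([
  [-0.1,-1.35,2,0.2],
  [0,0,3,0],
  [0,0,1,0],
  [0,0,0,0],
  [0,0,0,0],
  [0,0,0,0],
])

```text
time_s: 4.1
position: [551.6, 232.6, 191.9]
eef_rot: [-180.0, -0.1, -8.4]
ft_force: [0.4, 0.1, 0.4]
gripper_width: 0.589
grip_force: 0.0
```

Run:
```python
from h import *
w=snap('wrist'); g=cv2.cvtColor(w['pixels'],cv2.COLOR_RGB2HSV)
o=env.observe(); print(o['position'],o['eef_rot'],o['joints'][6])
m=cv2.inRange(g,(0,0,165),(180,50,255)); m[:,:270]=0; m[:,350:]=0;m[:130]=0
n,l,st,ce=cv2.connectedComponentsWithStats(m)
for i in range(1,n):
    if st[i,4]>60: print(st[i],ce[i])
k=np.argmax([0]+[st[i,4] for i in range(1,n)])
for z in (140,):
    P=[]
    for r in range(st[k,1],st[k,1]+st[k,3],4):
        c=np.where(l[r]==k)[0]; P.append(plane(w,c.mean(),r,z)); print(r,c.min(),c.max(),len(c),P[-1].round(1)[:2])
```

```text
[551.49643425 232.85138852 191.80589544] [-1.79956436e+02 -1.29934364e-01 -8.38947471e+00] -135.18749482730908
[ 303  172   38  125 2263] [321.52894388 241.99734865]
[280 292  23  32 509] [291.88605108 309.        ]
172 317 324 5 [586.4 227.5]
176 316 325 10 [583.9 228.1]
180 316 326 11 [581.3 228.2]
184 316 326 11 [578.7 228.5]
188 316 326 11 [576.1 228.9]
192 316 327 12 [573.5 229. ]
196 315 327 13 [570.9 229.7]
200 315 328 14 [568.2 229.7]
204 315 329 15 [565.5 229.8]
208 315 329 15 [562.8 230.2]
212 315 329 15 [560.1 230.6]
216 315 329 15 [557.4 231. ]
220 315 329 15 [554.7 231.4]
224 315 328 14 [551.9 232.1]
228 315 328 14 [549.1 232.5]
232 315 328 14 [546.3 232.9]
236 315 328 14 [543.5 233.3]
240 315 328 14 [540.6 233.7]
244 304 339 35 [537.7 234. ]
248 304 339 35 [534.8 234.4]
252 303 340 38 [531.8 235. ]
256 303 339 37 [528.9 235.8]
260 303 339 37 [525.9 236.2]
264 304 339 36 [522.8 236.3]
268 304 339 17 [519.7 236.4]
272 304 339 17 [516.6 236.8]
276 304 339 17 [513.5 237.3]
280 304 339 17 [510.4 237.7]
284 304 339 17 [507.2 238.2]
288 304 339 17 [504.  238.6]
292 304 339 18 [500.8 239.5]
296 304 338 17 [497.6 240.7]
```

Request:
drive_tool([
  [0,0.05,2,0],
  [0,0,3,0],
  [0,0,2.5,0],
  [0,0,1.5,0],
  [0,0,0.9,0],
  [0,0,0,0],
  [0,0,0,0],
])

```text
time_s: 4.85
position: [551.3, 232.9, 92.4]
eef_rot: [-180.0, -0.1, -8.3]
ft_force: [-0.1, 0.0, 0.1]
gripper_width: 0.587
grip_force: 0.0
```

Request:
drive_tool([
  [0,0,0,0],
  [0,0,0,0],
  [0,0,0,0],
  [0,0,0,0],
  [0,0,0,0],
  [0,0,0,0],
], jaw=0, force=70)

```text
time_s: 5.45
position: [551.0, 232.0, 92.1]
eef_rot: [180.0, -0.1, -8.4]
ft_force: [-0.9, -2.2, 4.6]
gripper_width: 0.105
grip_force: 68.4
```

Request:
drive_tool([
  [0,0,-0.5,0],
  [0,0,-1,0],
  [0,0,-1.5,0],
  [0,0,-2,0],
  [0,0,-3,0],
  [0,0,-3,0],
  [0,0,-2,0],
  [0,0,-1,0],
  [0,0,0,0],
  [0,0,0,0],
])

```text
time_s: 6.45
position: [549.9, 232.2, 230.4]
eef_rot: [180.0, 0.1, -8.3]
ft_force: [0.3, 0.7, -4.9]
gripper_width: 0.106
grip_force: 68.3
```

Run:
```python
from h import *
c=snap('scene'); w=snap('wrist')
W=np.zeros((400,800,3),np.uint8); W[:,:400]=cv2.resize(c['pixels'][100:300,270:470,::-1],(400,400)); W[:,400:]=w['pixels'][:,120:520,::-1]; cv2.imwrite('pics/lift.png',W)
```

```text
(no output)
```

View pics/lift.png

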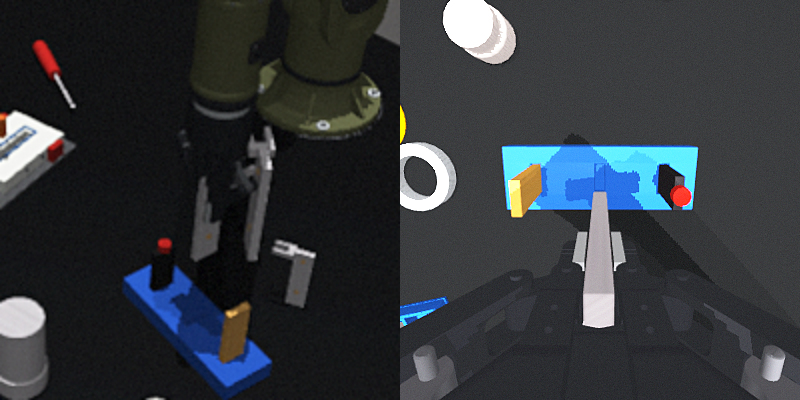

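The upright is lifted upright and aligned, its foot edge at wrist crop (600,192), and the two spares are undisturbed. Next I move to a view position beside the jig.

Request:
drive_tool([
  [0,1,-1,-4],
  [0,2,-1,-4],
  [0,3,0,-4],
  [0,3.5,0,-4],
  [0,3.5,0,-4.3],
  [-1,3.5,0,0],
  [-2,3.5,0,0],
  [-3,3.5,0,0],
  [-3,3.5,0,0],
  [-2.5,3,0,0],
  [-1.5,2.5,0,0],
  [-0.8,1.5,0,0],
])

```text
time_s: 7.75
position: [460.7, -134.0, 250.2]
eef_rot: [180.0, 0.1, 11.7]
ft_force: [1.0, 0.6, -3.9]
gripper_width: 0.11
grip_force: 68.4
```

Request:
drive_tool([
  [0,0.5,0,0],
  [0,0,0,0],
  [0,0,0,0],
  [0,0,0,0],
  [0,0,0,0],
])

```text
time_s: 8.25
position: [464.2, -134.7, 251.2]
eef_rot: [-180.0, -0.0, 12.1]
ft_force: [0.0, -0.4, -4.4]
gripper_width: 0.11
grip_force: 68.4
```

Run:
```python
from h import *
w=snap('wrist','w2.png'); o=env.observe(); print(o['position'],o['eef_rot'],o['joints'].round(1))
```

```text
[ 464.09969492 -135.03691905  251.27187152] [-1.79994567e+02  2.99857481e-03  1.20491659e+01] [ 51.1  -0.8 -37.3 104.8  -0.5  75.9 -64. ]
```

View pics/w2.png

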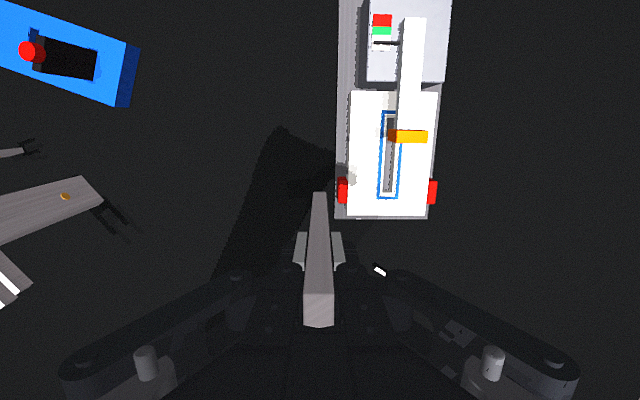

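The wrist view shows the slot's blue outline at columns 378–402, rows 110–200. The stop is at (408,136), and the held bar's foot edge at (319,192).

```bash
cat > slot.py <<'E'
from h import *
w=snap('wrist'); g=cv2.cvtColor(w['pixels'],cv2.COLOR_RGB2HSV); o=env.observe(); P=o['position']; print(P.round(1),o['eef_rot'].round(2))
m=cv2.inRange(g,(98,90,60),(130,255,255)); m[:,:365]=0; m[:,420:]=0; m[:95]=0; m[215:]=0
p=np.argwhere(m)[:,::-1].astype(float); Q=np.array([plane(w,u,v,33)[:2] for u,v in p])
r=cv2.minAreaRect(Q.astype(np.float32)); print('rect',r)
ym=np.radians(o['eef_rot'][2]); ax=np.array([np.cos(ym),np.sin(ym)]); n=np.array([-ax[1],ax[0]])
# both long lines of the outline, each fitted
a=Q@ax; b=Q@n; mid=(b.max()+b.min())/2; L=[]
for s in (b<b.min()+4,b>b.max()-4):
    f=np.polyfit(a[s],b[s],1); L.append(f); print('side n',s.sum(),'yaw',np.degrees(ym+np.arctan(f[0])),'a range',a[s].min(),a[s].max())
yaw=ym+np.arctan(np.mean([f[0] for f in L])); print('yaw',np.degrees(yaw))
a0=(a.max()+a.min())/2; b0=np.mean([np.polyval(f,a0) for f in L]); c=a0*ax+b0*n; print('a extent',a.min(),a.max(),'slot centre',c)
# clamps
m=cv2.inRange(g,(0,180,120),(6,255,255)); m[:150]=0; m[230:]=0; m[:,:325]=0; m[:,460:]=0
for q in cv2.findContours(m,0,2)[0]:
    if cv2.contourArea(q)>30: print('clamp',cv2.boundingRect(q),plane(w,*cv2.minAreaRect(q)[0],34).round(1))
m=cv2.inRange(g,(10,150,150),(25,255,255)); q=max(cv2.findContours(m,0,2)[0],key=cv2.contourArea); print('orange',cv2.boundingRect(q)); 
B=np.array([plane(w,u,v,110)[:2] for u,v in cv2.boxPoints(cv2.minAreaRect(q))]); print('stop top (jig)',((B-c)@np.c_[[np.cos(yaw),np.sin(yaw)],[-np.sin(yaw),np.cos(yaw)]]).round(1).tolist())
# held bar +x face columns by row -> bar foot and top edges
gr=cv2.cvtColor(w['pixels'],cv2.COLOR_RGB2GRAY)
for rr in (194,198,215,240,270,290):
    mm=np.where(gr[rr,305:337]>85)[0]+305; print(rr,mm.min(),mm.max(),end=' | ')
zf=P[2]-82; tx=ax
for nm,q in [('foot +x edge',P+17*np.r_[ax,0]-[0,0,82]),('top +x edge',P+17*np.r_[ax,0]+[0,0,48])]:
    print(nm,'pred',[proj(w,q+s*5*np.r_[n,0]).round(1).tolist() for s in (1,-1)])
E
python3 slot.py
```

```text
[ 464.  -135.3  251.3] [-180.      0.     12.03]
rect ((506.198486328125, -211.54681396484375), (106.29783630371094, 27.344959259033203), 11.958791732788086)
side n 156 yaw 11.731378682858088 a range 397.90749887348557 466.25833305099064
side n 268 yaw 11.756936863341965 a range 397.8791687223707 504.0692807219591
yaw 11.744157759081345
a extent 397.8791687223707 504.1589864393194 slot centre [ 506.22862263 -211.65563861]
clamp (426, 181, 12, 23) [ 473.8 -275.4   34. ]
clamp (338, 180, 9, 23) [ 451.5 -165.3   34. ]
orange (395, 130, 33, 13)
stop top (jig) [[33.0, 15.9], [33.4, -13.7], [22.5, -14.8], [22.2, 15.1]]
194 313 335 | 198 313 336 | 215 311 336 | 240 305 336 | 270 305 335 | 290 305 333 | foot +x edge pred [[314.7, 189.4], [328.0, 189.4]]
top +x edge pred [[308.0, 292.2], [340.8, 292.2]]
```

Request:
drive_tool([
  [0,1.4,0,0.3],
  [0.25,2.5,0,0],
  [0.25,2.5,0,0],
  [0.25,1.5,1,0],
  [0,0.5,2,0],
  [0,0,3,0],
  [0,0,3,0],
  [0,0,2,0],
  [0,0,0.6,0],
  [0,0,0,0],
  [0,0,0,0],
  [0,0,0,0],
])

```text
time_s: 9.55
position: [489.3, -217.3, 136.8]
eef_rot: [179.9, -0.1, 11.6]
ft_force: [-0.5, 0.4, -3.0]
gripper_width: 0.108
grip_force: 68.2
```

Run:
```python
from h import *
w=snap('wrist'); s=snap('scene'); t=snap('top'); o=env.observe(); print(o['position'],o['eef_rot'],o['ft_force'])
W=np.zeros((600,800,3),np.uint8); W[:400,:400]=w['pixels'][:,120:520,::-1]; W[:400,400:]=cv2.resize(s['pixels'][120:220,215:315,::-1],(400,400)); W[400:600,:280]=cv2.resize(t['pixels'][180:230,360:430,::-1],(280,200)); cv2.imwrite('pics/pre.png',W)
```

```text
[ 488.7729302  -217.01976026  136.30349189] [ 1.79915724e+02 -6.85927230e-02  1.16525771e+01] [-0.49705374  0.63221074 -3.61415448]
```

View pics/pre.png

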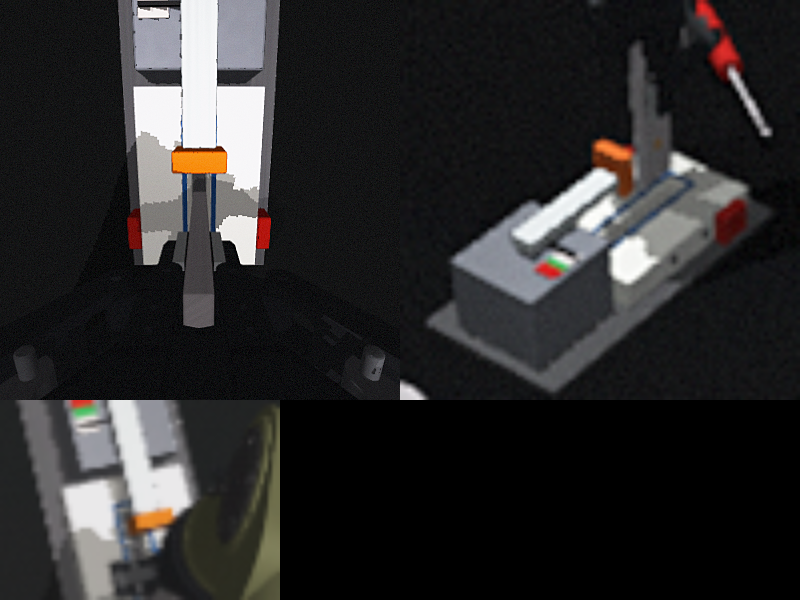

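The picture shows the foot at wrist crop (200,192), centred between the slot outlines at columns ~184 and 216. The stop is clear ahead at (199,160). Inserting now.

Request:
drive_tool([
  [0,0,0.7,0],
  [0,0,0.7,0],
  [0,0,0.5,0],
  [0,0,0.4,0],
  [0,0,0.2,0],
  [0,0,0.2,0],
  [0,0,0.2,0],
  [0,0,0,0],
])

```text
time_s: 10.5
position: [488.1, -216.7, 106.1]
eef_rot: [-180.0, 0.0, 11.7]
ft_force: [-0.6, -0.3, -4.1]
gripper_width: 0.108
grip_force: 68.5
```

Request:
drive_tool([
  [0,0,0.3,0],
  [0,0,0.2,0],
  [0,0,0.1,0],
  [0,0,0.1,0],
  [0,0,0,0],
  [0,0,0,0],
])

```text
time_s: 11.1
position: [488.2, -216.7, 99.3]
eef_rot: [180.0, -0.0, 11.7]
ft_force: [0.4, 0.2, -4.0]
gripper_width: 0.111
grip_force: 68.5
```

Request:
drive_tool([
  [0,0,0.1,0],
  [0,0,0.05,0],
  [0,0,0.05,0],
  [0,0,0,0],
  [0,0,0,0],
])

```text
time_s: 11.6
position: [488.2, -216.7, 97.3]
eef_rot: [180.0, 0.0, 11.7]
ft_force: [0.2, -0.8, -4.0]
gripper_width: 0.113
grip_force: 68.5
```

Request:
drive_tool([
  [0,0,0.05,0],
  [0,0,0.05,0],
  [0,0,0,0],
  [0,0,0,0],
])

```text
time_s: 12.0
position: [488.4, -216.8, 97.1]
eef_rot: [180.0, -0.0, 11.7]
ft_force: [-2.8, 1.0, 6.0]
gripper_width: 0.108
grip_force: 70.0
```

Request:
drive_tool([
  [0,0,-0.04,0],
  [0.2,0,0,0],
  [0.3,0,0,0],
  [0.4,0,0,0],
  [0.4,0,0,0],
  [0.3,0,0,0],
  [0.2,0,0,0],
  [0,0,0,0],
  [0,0,0,0],
])

```text
time_s: 12.9
position: [505.0, -214.4, 97.1]
eef_rot: [179.9, 0.1, 11.6]
ft_force: [-4.8, -2.2, 5.9]
gripper_width: 0.102
grip_force: 69.9
```

Request:
drive_tool([
  [0.2,0,0,0],
  [0.2,0,0,0],
  [0.2,0,0,0],
  [0.2,0,0,0],
  [0,0,0,0],
  [0,0,0,0],
])

```text
time_s: 13.5
position: [512.7, -212.9, 97.1]
eef_rot: [179.9, 0.1, 11.6]
ft_force: [-4.7, -1.6, 7.0]
gripper_width: 0.107
grip_force: 69.9
```

Request:
drive_tool([
  [0,0,-0.04,0],
  [0,0,0,0],
  [0.1,0,0,0],
  [0.1,0,0,0],
  [0,0,0,0],
  [0,0,0,0],
])

```text
time_s: 14.1
position: [514.6, -212.2, 97.1]
eef_rot: [179.9, 0.1, 11.6]
ft_force: [-6.0, -2.3, 5.1]
gripper_width: 0.106
grip_force: 69.8
```

Request:
drive_tool([
  [0.2,0,0,0],
  [0.2,0,0,0],
  [0,0,0,0],
  [0,0,0,0],
])

```text
time_s: 14.5
position: [517.7, -211.6, 97.1]
eef_rot: [180.0, 0.2, 11.6]
ft_force: [-8.0, -2.0, 7.4]
gripper_width: 0.107
grip_force: 70.1
```

```bash
cat > st.py <<'E'
from h import *
import sys
w=snap('wrist'); t=snap('top'); s=snap('scene'); o=env.observe(); print(o['position'].round(2),o['ft_force'].round(1))
yaw=np.radians(11.75); ax=np.array([np.cos(yaw),np.sin(yaw)]); c0=np.array([506.3,-211.9])
g=cv2.cvtColor(w['pixels'],cv2.COLOR_RGB2HSV)
m=cv2.inRange(g,(8,150,120),(25,255,255)); q=max(cv2.findContours(m,0,2)[0],key=cv2.contourArea); x,y,ww,hh=cv2.boundingRect(q); print('orange',x,y,ww,hh)
print('stop back edge @110 jig x',(plane(w,x+ww/2,y,110)[:2]-c0)@ax)
for nm,lo,hi in [('green',(40,100,60),(90,255,255)),('red',(0,170,90),(6,255,255))]:
    m=cv2.inRange(g,lo,hi); m[130:]=0
    for q in cv2.findContours(m,0,2)[0]:
        if cv2.contourArea(q)>20:
            x,y,a,b=cv2.boundingRect(q); print(nm,x,y,a,b,'jig x',[round(float((plane(w,x+a/2,yy,76)[:2]-c0)@ax),1) for yy in (y,y+b)])
if len(sys.argv)>1:
    W=np.zeros((600,800,3),np.uint8); W[:400,:400]=cv2.resize(w['pixels'][0:200,220:420,::-1],(400,400)); W[:400,400:]=cv2.resize(s['pixels'][150:200,230:280,::-1],(400,400),interpolation=cv2.INTER_CUBIC)
    W[400:,:400]=cv2.resize(w['pixels'][0:80,240:400,::-1],(400,200),interpolation=cv2.INTER_CUBIC); W[400:,400:700]=cv2.resize(t['pixels'][170:200,365:410,::-1],(300,200),interpolation=cv2.INTER_CUBIC); cv2.imwrite('pics/'+sys.argv[1],W)
E
python3 st.py n1.png
```

```text
[ 517.66 -211.61   97.1 ] [-8.4 -1.8  8.7]
orange 284 220 70 25
stop back edge @110 jig x 38.64025134704099
green 240 6 40 18 jig x [128.7, 121.2]
red 240 0 40 6 jig x [131.2, 128.7]
```

View pics/n1.png

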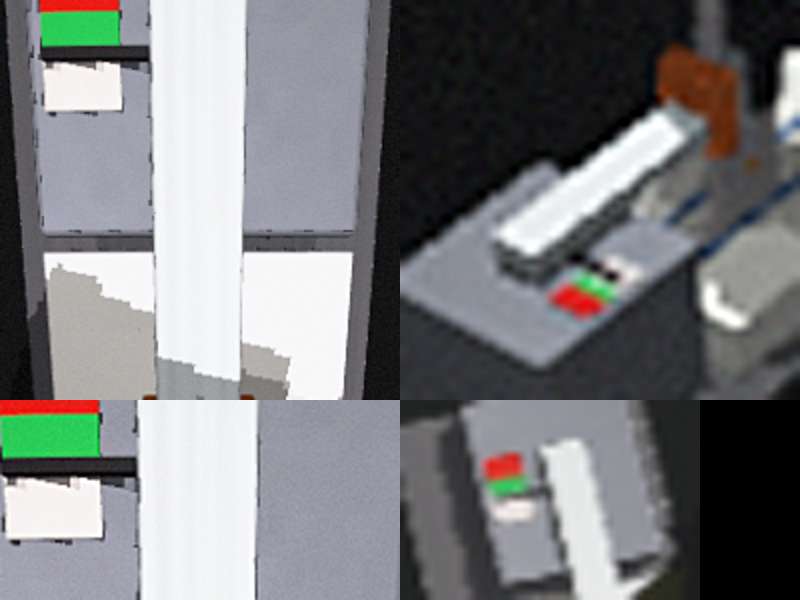

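The needle stands just below the green band (wrist rows ~23–29, green 6–23), so the stop is pushed about 5–6 mm. About 5–6 mm more is needed.

Request:
drive_tool([
  [0,0,-0.02,0],
  [0.1,0,0,0],
  [0.1,0,0,0],
  [0.1,0,0,0],
  [0.1,0,0,0],
  [0.1,0,0,0],
  [0,0,0,0],
  [0,0,0,0],
  [0,0,0,0],
])

```text
time_s: 15.55
position: [520.9, -210.9, 97.2]
eef_rot: [180.0, 0.5, 11.6]
ft_force: [-12.7, -3.2, 10.1]
gripper_width: 0.108
grip_force: 70.5
```

```bash
cat >> st.py <<'E'
gr=cv2.cvtColor(w['pixels'],cv2.COLOR_RGB2GRAY); hs=g
col=g[:90,245:275]; print('H',np.median(col[:,:,0],1).astype(int).tolist()); print('S',np.median(col[:,:,1],1).astype(int).tolist()); print('V',np.median(col[:,:,2],1).astype(int).tolist())
E
python3 st.py
```

```text
[ 520.82 -210.92   97.11] [-11.7  -1.7  10.9]
orange 284 220 70 25
stop back edge @110 jig x 41.98016071619706
green 240 13 40 10 jig x [128.9, 124.8]
red 239 0 40 13 jig x [134.2, 128.9]
H [1, 1, 1, 1, 1, 1, 1, 1, 1, 1, 1, 0, 3, 43, 71, 69, 69, 68, 68, 69, 69, 68, 68, 153, 150, 139, 130, 147, 147, 0, 66, 57, 164, 83, 3, 6, 5, 6, 6, 6, 0, 4, 6, 0, 2, 6, 0, 6, 6, 6, 7, 6, 2, 8, 8, 6, 8, 8, 8, 0, 8, 0, 136, 118, 116, 117, 117, 118, 118, 118, 120, 118, 120, 120, 120, 121, 120, 121, 121, 118, 118, 118, 118, 119, 119, 120, 117, 120, 120, 118]
S [231, 233, 231, 229, 231, 231, 232, 232, 230, 231, 230, 236, 225, 144, 226, 206, 203, 202, 203, 201, 202, 206, 171, 87, 41, 25, 20, 25, 20, 0, 114, 32, 22, 13, 5, 5, 4, 5, 5, 5, 4, 4, 4, 4, 4, 4, 4, 4, 4, 4, 4, 4, 4, 4, 4, 4, 4, 4, 4, 3, 3, 0, 13, 28, 24, 22, 22, 22, 22, 22, 23, 21, 21, 21, 22, 22, 23, 23, 22, 23, 23, 22, 22, 23, 21, 23, 23, 20, 21, 22]
V [236, 236, 236, 236, 236, 236, 236, 236, 237, 237, 237, 243, 245, 164, 218, 208, 205, 206, 206, 206, 210, 222, 136, 45, 45, 44, 45, 47, 41, 0, 55, 110, 124, 226, 248, 247, 247, 246, 246, 246, 246, 247, 247, 247, 246, 247, 247, 247, 247, 247, 247, 247, 247, 247, 247, 247, 247, 247, 247, 247, 250, 255, 146, 163, 176, 175, 175, 175, 175, 173, 176, 175, 175, 176, 177, 177, 176, 178, 176, 178, 178, 177, 178, 176, 178, 177, 176, 178, 176, 177]
```

Request:
drive_tool([
  [0,0,-0.05,0],
  [0,0,0,0],
  [0.1,0,0,0],
  [0.1,0,0,0],
  [0.1,0,0,0],
  [0,0,0,0],
  [0,0,0,0],
  [0,0,0,0],
])

```text
time_s: 16.5
position: [523.1, -210.4, 97.1]
eef_rot: [-180.0, 0.5, 11.5]
ft_force: [-13.8, -4.2, 8.8]
gripper_width: 0.105
grip_force: 70.3
```

```bash
python3 st.py | cut -c1-220; python3 -c "
from h import *
print(env.observe()['eef_rot'])"
```

```text
[ 523.08 -210.45   97.16] [-12.7  -2.4   9.6]
orange 284 220 70 25
stop back edge @110 jig x 44.29669419121989
green 241 30 39 6 jig x [124.1, 121.5]
green 240 18 40 6 jig x [129.1, 126.6]
red 240 0 40 19 jig x [136.5, 128.7]
H [1, 1, 1, 1, 1, 1, 1, 1, 1, 1, 1, 1, 1, 1, 1, 1, 1, 179, 21, 68, 70, 69, 67, 152, 148, 139, 137, 139, 150, 0, 67, 68, 68, 68, 68, 69, 150, 164, 0, 0, 6, 2, 6, 0, 0, 0, 0, 0, 6, 0, 5, 2, 7, 7, 6, 0, 5, 3, 0, 3, 4, 6, 8,
S [233, 232, 231, 231, 231, 232, 231, 230, 231, 232, 230, 232, 230, 230, 232, 231, 234, 246, 163, 199, 213, 207, 127, 71, 34, 23, 21, 25, 34, 0, 199, 200, 205, 204, 209, 242, 12, 10, 5, 5, 4, 4, 5, 4, 4, 4, 4, 4, 4, 4, 4
V [236, 236, 236, 236, 236, 237, 236, 237, 236, 237, 237, 237, 237, 237, 237, 238, 240, 252, 179, 213, 215, 229, 88, 44, 46, 46, 45, 46, 40, 0, 54, 92, 82, 175, 207, 206, 255, 255, 248, 247, 247, 247, 247, 247, 247, 247,
[-179.97543751    0.53733038   11.53755193]
```

Request:
drive_tool([
  [0,0,0,0],
  [0,0,0,0],
  [0,0,0,0],
  [0,0,0,0],
  [0,0,0,0],
  [0,0,0,0],
  [0,0,0,0],
  [0,0,0,0],
  [0,0,0,0],
  [0,0,0,0],
])

```text
time_s: 17.65
position: [523.1, -210.4, 97.1]
eef_rot: [-180.0, 0.5, 11.5]
ft_force: [-12.9, -2.8, 9.3]
gripper_width: 0.106
grip_force: 70.3
```

```bash
python3 st.py n2.png | head -5
```

```text
[ 523.08 -210.45   97.15] [-13.4  -2.6   9.5]
orange 284 220 70 25
stop back edge @110 jig x 44.294789324502396
green 241 30 39 6 jig x [124.1, 121.5]
green 240 18 40 5 jig x [129.1, 127.0]
```

View pics/n2.png

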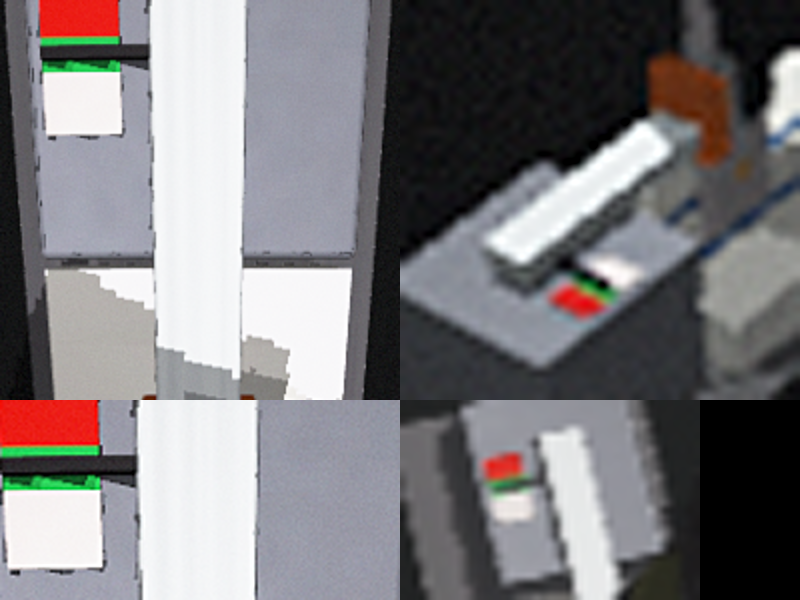

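The needle stands in the middle of the green band (wrist rows ~23–29, green 18–36) in all views, and the reading is steady.

```bash
python3 -c "
from h import *
print(order.job_done())"
```

```text
the job is handed in; nothing more can be done
None
```

The upright is home in the slot with its fork away from the stop. The arm is still holding and pushing it with the needle mid-green (stop back about 11 mm, roughly 9 N), and the job is handed in.

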